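# Start the UV tool steriliser

## Task

The combs are in the UV tool steriliser and its lid is half open. With the fingertips, push the lid fully shut, then switch the machine on by pressing down the raised, green-dotted end of the black rocker all the way over, press the amber long-cycle key all the way in and let it come back, and last press the green start key all the way in and let it come back. Leave the blue and red keys alone, lift nothing, and do not shift the bottle, the tin or the brush.

Things in the scene. Friction and masses are not known exactly. Their poses are not given: they have to be found in the camera images.
- steriliser: White bench-top UV tool steriliser, fixed to the bench, 270 mm deep (its x), 320 mm wide (its y). Origin: centre of its underside; its x points from the key panel at its front (robot side) to the lid hinge at its back, y to the robot's left, z up. Place and yaw vary. Behind the panel is an open tub (rim 115 mm high) with combs on a rack, under the lid.
- panel_mid (a point): Centre of the key panel's surface, 94 mm above the bench at the front of the steriliser. The panel is 82 mm deep, 320 mm wide and slopes down towards the robot by 0.17 rad. On it, from the robot's left (+y) to right: black rocker, small dark display, blue, amber, green, red key.
- lid_hinge (a point): Point on the lid's hinge line, mid width, at the back of the tub, 115 mm above the bench. The hinge line runs along the steriliser's y.
- lid_front (a point): Point on the upper (outer) face of the lid at mid width, 12 mm in from its front edge; 176 mm from the hinge line along the lid and 14 mm above its underside. The lid is a flat panel 188 mm long, 320 mm wide, 14 mm thick, white frame with an amber window. Shut, it lies level, its top face 129 mm above the bench.
- lid (a joint): Lid angle in rad: 0 shut and level, positive as its front edge is raised; starts between 0.55 and 0.75. A friction hinge holds it wherever it is left; about 1 N down on its front edge closes it; a hard stop at 0.
- rocker_on_end (a point): Top of the 'on' end of the black rocker switch, marked with a green dot; it is the end nearer the lid and stands raised (about 11 mm above the panel) while off. The rocker face is 22 mm wide and 33 mm long (front to back), pivoting at its middle; the point lies 11.5 mm from the pivot, and sinks about 4 mm when pressed. About 2.5 N pushes it over to a hard stop; it stays where it is left.
- rocker (a joint): Rocker angle in rad: 0 off, 0.34 on. It stays where it is left.
- short_key_top (a point): BLUE key (short cycle), not to be pressed: square key cap 24 mm wide (side to side) by 22 mm deep, standing 9 mm proud of the panel; this point is the centre of its top face. Spring-loaded, pushed in along the panel's normal; 4 mm travel, about 1.2 N to start and 4 N fully down, then a hard stop; springs back. Side by side with the other keys at 46 mm spacing.
- long_key_top (a point): AMBER key (long cycle), next right of the blue: square key cap 24 mm wide (side to side) by 22 mm deep, standing 9 mm proud of the panel; this point is the centre of its top face. Spring-loaded, pushed in along the panel's normal; 4 mm travel, about 1.2 N to start and 4 N fully down, then a hard stop; springs back. Side by side with the other keys at 46 mm spacing.
- start_key_top (a point): GREEN key (start), next right of the amber: square key cap 24 mm wide (side to side) by 22 mm deep, standing 9 mm proud of the panel; this point is the centre of its top face. Spring-loaded, pushed in along the panel's normal; 4 mm travel, about 1.2 N to start and 4 N fully down, then a hard stop; springs back. Side by side with the other keys at 46 mm spacing.
- stop_key_top (a point): RED key (stop), rightmost, not to be pressed: square key cap 24 mm wide (side to side) by 22 mm deep, standing 9 mm proud of the panel; this point is the centre of its top face. Spring-loaded, pushed in along the panel's normal; 4 mm travel, about 1.2 N to start and 4 N fully down, then a hard stop; springs back. Side by side with the other keys at 46 mm spacing.
- short_key (a joint): Blue key travel in m: 0 up, 0.004 fully down, springs back to 0.
- long_key (a joint): Amber key travel in m: 0 up, 0.004 fully down, springs back to 0.
- start_key (a joint): Green key travel in m: 0 up, 0.004 fully down, springs back to 0.
- stop_key (a joint): Red key travel in m: 0 up, 0.004 fully down, springs back to 0.
- bottle: Dark plum-coloured jar with white cap, 56 mm across, 105 mm tall, loose, standing beside the steriliser. Origin: centre of its underside.
- tin: Round aluminium pin tin with a grey-blue lid, 72 mm across, 35 mm tall, loose, standing beside the steriliser. Origin: centre of its underside.
- brush: Wooden paddle hair brush lying bristles down in front of the steriliser, loose, 205 mm long along its x, 62 mm wide, 32 mm tall. Origin: on the bench below the middle, where handle meets paddle.
There are look-alikes about, which are no part of the job. There is more than one size of the tin; the one meant has the size given above. Of the things that look like the bottle, take the one that is nearest to the robot's base at the start.

How it is judged (in metres and radians):
On the way, in this order (a step that is already met when the one before it is completed fails the run):
1. the lid is pushed fully shut (value of joint lid below 0.04 rad), for 0.2 s.
2. the rocker is pressed over to on (value of joint rocker above 0.27 rad and value of joint lid below 0.04 rad), for 0.1 s.
3. the amber long-cycle key is pressed in (value of joint long_key above 0.0026 m and value of joint start_key below 0.0015 m), for 0.05 s.
4. the amber key has come back up, the green not yet pressed (value of joint long_key below 0.0012 m and value of joint start_key below 0.0015 m), for 0.05 s.
5. the green start key is pressed in (value of joint start_key above 0.0026 m and value of joint long_key below 0.0015 m), for 0.05 s.
At the end, for the whole second after the job is handed in: The lid is shut (within 0.04 rad), the rocker is over to on (above 0.27 rad), all four keys are back up (within 1.2 mm), and the bottle, tin and brush stand where they were (within 15 mm) (all of step 2 and value of joint each of short_key, long_key, start_key, stop_key below 0.0012 m and angle between each of bottle, tin's own z axis and vertical below 0.15 rad and distance of each of bottle, tin, brush from where it was at the start of the episode below 0.015 m); the robot touches nothing.
It fails at once if the machine is switched on, or left on, with the lid open (value of joint rocker above 0.2 rad and value of joint lid above 0.1 rad).
It fails at once if the amber or green key is pressed while the machine is off (value of joint rocker below 0.15 rad and value of joint any of long_key, start_key above 0.0026 m).
It fails at once if the blue or the red key is pressed (value of joint any of short_key, stop_key above 0.0026 m).
It fails at once if the lid is lifted further open, or the steriliser is pushed with the arm or the gripper's body instead of the fingers (value of joint lid above 0.82 rad or contact force between the arm and steriliser above 3 N).
It fails at once if the bottle, tin or brush is shifted or lifted (distance of any of bottle, tin, brush from where it was at the start of the episode above 0.015 m).
It also fails if it takes over 48 s, if anything falls off the work surface, if the arm or the gripper's body presses on something with over 40 N, if the wrist force passes 120 N, or if a joint passes its speed limit or range.

## Robot

A 6-joint arm with a two-finger parallel gripper is mounted at the origin on the work surface. World frame = base frame: x ahead of the robot, y to its left, z up, the work surface at z = 0. Lengths are in m, angles in degrees, forces in N, time in s.
With the tool pointing down it reaches from about 0.3 to 0.75 m from the base axis. Payload 8.5 kg.
Tool frame: the origin (TCP) lies at the very end of the fingers, on their centre line; the grasp point (between the pads) lies env.pinch_z behind it (env.pinch_z is the distance from the TCP to the grasp point, in m); z points along the fingers, y is the line along which they close (so a half turn about z gives the same grasp; the last joint's range is limited). The gripper opens to 85 mm and grips with 20 to 120 N. Pads are 22 mm wide; open, the fingers measure 114 mm over their backs; the gripper's body (76 mm by 85 mm) begins 54 mm behind the grasp point. The pads swing forward as they close: fully open they stand 13 mm farther back than shut.
Start: joints at [-86.477, 21.807, 74.336, -0, 83.858, -12.336], TCP at [0.15, -0.529, 0.198] pointing down, gripper open.
Joint ranges: [-178.18, 178.18], [-50.72, 133.34], [12.68, 142.11], [-81.47, 261.47], [9.98, 163.14], [-165.26, 165.26]. Speed limits (degrees/s): [136.94, 136.94, 180, 180, 180, 180].

## Interface

Orientations are given as a 3x3 rotation matrix whose columns are the frame's x, y, z axes.
In Python, from rig import telemetry, get_image, env gives the robot as it stands. The module is installed in compiled form; this text tells all that it offers.
- The arm moves only by the tool apply_moves, never from a script. Its argument "series" is a list of rows, each a list of 7 numbers: the shift along the tool's x, y, z in mm, then the turn, a rotation vector about the tool's x, y, z in degrees, then the opening, from 0 (shut) to 1 (fully open). A call has 1 to 12 rows; each row shifts and turns the commanded pose from where the row before left it, along the tool's axes as they then stand; what a row does not reach is not made up. A row lasts 1/8 s, in which the tool goes at most 62.5 mm and 10.7 degrees, less where a joint would pass 70% of its speed; a pose out of reach is approached as far as the arm can. A call with a gripper value outside its range is refused whole. The fingers move at their own pace and stop on an object; "grip_force" is the grip in N (left out, the last holds). Time passes only in rows, so rows that do not move let the fingers close. It gives the time, the measured TCP pose, the force, the opening and the grip force at its end, in the units of the state.
- telemetry.observe(): the state, without advancing time (a new reading comes with each control period).
- get_image(name): name is "scene" or "top" or "wrist"; returns a dict with "frame" (480x640x3 uint8, red, green, blue), "z_map" (480x640 float32, m along the optical axis (not along the pixel's ray), 0 where there is no reading), "vertical_fov" (degrees; the focal length in pixels is half the picture's height over the tangent of half this angle, whatever the lens; pixels are square), "cx", "cy" (the principal point, pixels), "dist" ([k1, k2, p1, p2, k3] as OpenCV has them; the pictures are not rectified), "eye" and "attitude" of the camera in the world; the wrist camera has in their place "mount" (4x4, takes a point from camera to tool coordinates, whose origin is the TCP and whose axes are the flange's). Camera axes: x right, y up, looking along -z (the intrinsics and any distortion apply to the point x, -y, -z); pixel columns grow to the right and rows downward; lengths in m; the calibration is good to about 2 mm. A picture is of the moment at which its call begins: read the wrist's pose just before it.
- env.close_job(): hands the job in; it is judged then, once.
The state is a dict: "time_s": time; "q": joint angles; "qvel": joint speeds; "joint_efforts": joint torques, N m; "position": TCP position; "tool_rot": TCP orientation; "ft_force": force on the tool from outside, world axes, zero at the start; "wrist_torque": the same for the moment, N m; "grip_width": finger opening in m; "gripper_force": force on a finger pad.
Only numpy, scipy, OpenCV 4.12 (cv2) and the standard library are available. Lean on these libraries where they do the work, as an engineer would, in place of code of your own. Each camera call takes 0.05 s, during which the arm holds its last target. There are 200 camera calls.

## Working session

There is one attempt and no reset: what is moved stays moved. The work goes in short steps, Python scripts to look and compute and a tool call to move; the robot and the scene stay as the last step left them, time stands still between calls to the robot, and variables do not carry over. Pictures are saved under pics/ and viewed, at most 10 in all, crops included, and the job is handed in when it is done.

Besides the shell and the picture viewer there is one more tool, called after "Emit:" as name([rows], argument=value, ...), one row to a line, values as JSON. apply_moves: Moves the arm, as the interface text tells. Its arguments: {"type":"object","properties":{"series":{"type":"array"},"grip_force":{"type":"number"}},"required":["series"]}

```bash
mkdir -p pics; cat > h.py <<'E'
import numpy as np, cv2
from rig import telemetry, get_image, env
def grab(n):
    s=telemetry.observe(); im=get_image(n)
    np.savez('%s.npz'%n, pos=s['position'],rot=s['tool_rot'],**{k:np.array(v) for k,v in im.items()})
    return im
def load(n): return dict(np.load('%s.npz'%n))
def cam(im):
    f=240/np.tan(np.radians(float(im['vertical_fov']))/2)
    K=np.array([[f,0,float(im['cx'])],[0,f,float(im['cy'])],[0,0,1]])
    if 'mount' in im:
        T=np.eye(4);T[:3,:3]=np.array(im['rot']).reshape(3,3);T[:3,3]=im['pos'];T=T@im['mount'];return K,T[:3,:3],T[:3,3]
    a=np.array(im['attitude']); 
    return K,a.reshape(3,3),np.array(im['eye'])
def world(im,uv,z=None):
    """pixels->world using z_map (median 3x3), or plane height z"""
    K,R,e=cam(im); uv=np.atleast_2d(np.array(uv,float))
    n=cv2.undistortPoints(uv[:,None],K,np.array(im['dist'],float))[:,0]
    d=np.c_[n[:,0],-n[:,1],-np.ones(len(n))]
    if z is None:
        zm=im['z_map']; t=np.array([np.median(zm[int(round(v))-1:int(round(v))+2,int(round(u))-1:int(round(u))+2]) for u,v in uv])
    else: t=(z-e[2])/(d@R.T)[:,2]
    return e+(d*t[:,None])@R.T
def cloud(im):
    v,u=np.mgrid[0:480,0:640]; K,R,e=cam(im)
    n=cv2.undistortPoints(np.c_[u.ravel(),v.ravel()].astype(float)[:,None],K,np.array(im['dist'],float))[:,0]
    d=np.c_[n[:,0],-n[:,1],-np.ones(len(n))]
    return (e+(d*im['z_map'].ravel()[:,None])@R.T).reshape(480,640,3)
def project(im,P):
    K,R,e=cam(im); p=(np.atleast_2d(P)-e)@R; p=p*[1,-1,-1]
    return cv2.projectPoints(p,np.zeros(3),np.zeros(3),K,np.array(im['dist'],float))[0][:,0]
E
python3 - <<'E'
from h import *
for n in('scene','top'):
    im=grab(n); cv2.imwrite('pics/%s0.png'%n,im['frame'][...,::-1]); print(n,im['vertical_fov'],im['eye'],np.array(im['attitude']).shape,im['dist'])
s=telemetry.observe();print(s['time_s'],s['position'],s['tool_rot'],s['ft_force'],env.pinch_z)
E
```

```text
scene 55.985934448341816 [ 0.97561034 -0.55446489  0.600086  ] (3, 3) [-0.05005959  0.          0.          0.          0.        ]
top 56.41649853283876 [0.57424437 0.04548041 0.95203448] (3, 3) [-0.11152913  0.          0.          0.          0.        ]
0.1 [ 0.15030054 -0.5287567   0.19718323] [[ 9.61929535e-01  2.73297577e-01 -6.83317973e-05]
 [ 2.73297432e-01 -9.61928696e-01  1.30273631e-03]
 [ 2.90304361e-04 -1.27181544e-03 -9.99999149e-01]] [ 0.5908899   0.71663004 -0.59412433] 0.0187
```

View pics/scene0.png

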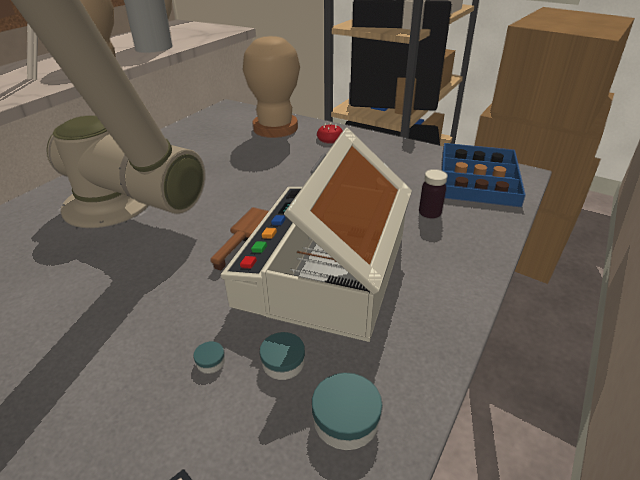

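View pics/top0.png

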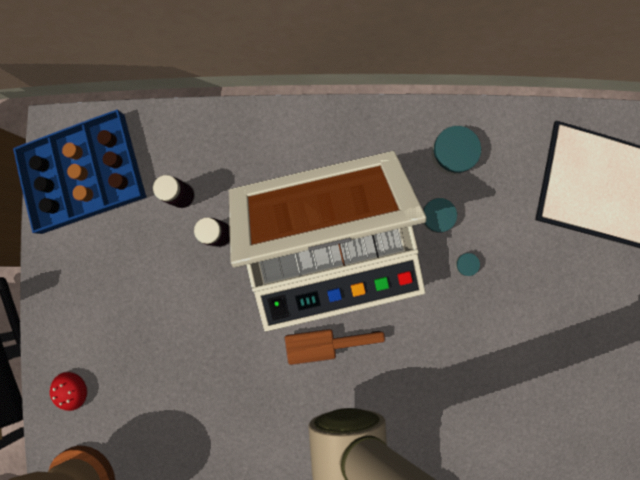

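The scene picture shows the half-open steriliser with the brush in front of it. In the top picture:
- **Panel:** rocker with green dot (277,304), display (308,300), then keys blue (334,295), amber (358,289), green (381,284), red (405,279).
- **Lid:** front edge runs from about (232,262) to (424,221).
- **Tins:** (457,148), (440,215), (468,263).
- **Bottles:** (168,189), (208,231).
- **Brush:** (335,345).

The amber and green keys could each be mistaken for the other or for blue or red. I'll check in a close crop.

```bash
python3 - <<'E'
from h import *
im=load('top'); c=im['frame'][190:340,220:440,::-1]
cv2.imwrite('pics/crop.png',cv2.resize(c,None,fx=3.5,fy=3.5,interpolation=cv2.INTER_CUBIC))
C=cloud(im); hsv=cv2.cvtColor(im['frame'],cv2.COLOR_RGB2HSV)
roi=np.zeros((480,640),bool); roi[265:320,262:425]=1
for n,lo,hi in(('blue',100,125),('amber',12,22),('green',50,75),('red',0,6)):
    m=roi&(hsv[...,0]>=lo)&(hsv[...,0]<=hi)&(hsv[...,1]>150)&(hsv[...,2]>90)
    l,lab,st,ce=cv2.connectedComponentsWithStats(m.astype(np.uint8))
    for i in range(1,l):
        if st[i,4]>8: print(n,st[i,4],ce[i].round(1),np.median(C[lab==i],0).round(4))
px=[(277,304),(308,300),(239,261),(417,219),(232,190),(394,156),(325,241),(208,231),(168,189),(440,215),(468,263),(457,148),(310,347),(360,340)]
for p,w in zip(px,world(im,px)): print(p,w.round(4))
E
```

```text
blue 139 [334.  294.9] [0.5167 0.0383 0.1027]
amber 168 [357.5 289.3] [ 0.5274 -0.0057  0.1022]
green 148 [381.1 283.6] [ 0.5367 -0.0511  0.1023]
green 15 [276.1 303.5] [0.5023 0.148  0.1059]
red 148 [404.6 277.9] [ 0.5475 -0.0965  0.1027]
(277, 304) [0.5004 0.1462 0.1051]
(308, 300) [0.5069 0.088  0.0957]
(239, 261) [0.5808 0.1899 0.2447]
(417, 219) [ 0.6453 -0.0935  0.2458]
(232, 190) [0.7141 0.2271 0.1299]
(394, 156) [ 0.7737 -0.0746  0.138 ]
(325, 241) [0.6114 0.0531 0.2457]
(208, 231) [0.6399 0.279  0.1037]
(168, 189) [0.7225 0.3591 0.1044]
(440, 215) [ 0.6746 -0.1832  0.0352]
(468, 263) [ 0.5747 -0.2431  0.0252]
(457, 148) [ 0.8128 -0.2198  0.0481]
(310, 347) [0.4057 0.0877 0.0322]
(360, 340) [ 0.4192 -0.0148  0.0318]
```

View pics/crop.png

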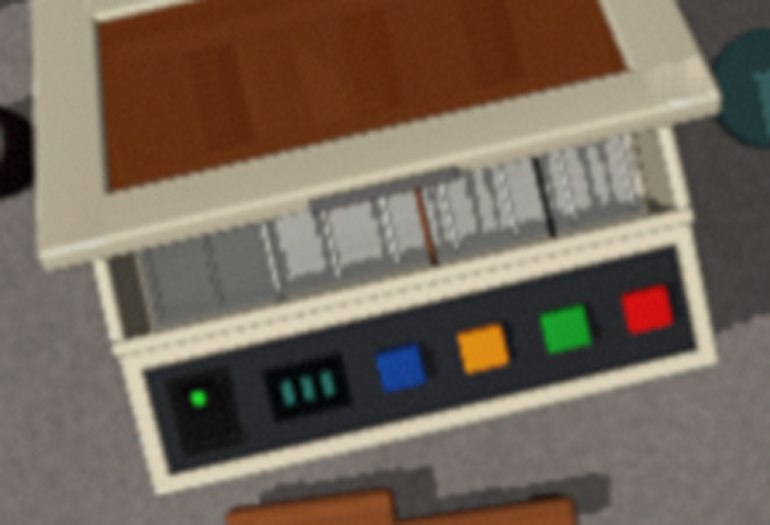

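The crop confirms the order: rocker with its dot at the lid end, then display, blue, amber, green and red. The machine's yaw is about 12.9° and the lid is at about 0.70 rad. I'll raise the tool, shut the fingers and align it with the machine.

Emit:
apply_moves([
  [0,0,-52,0,0,3,0],
  [0,0,-51,0,0,0,0],
  [0,0,0,0,0,0,0],
])

```text
time_s: 0.48
position: [0.1504, -0.5301, 0.3042]
tool_rot: [[0.975, 0.223, 0.0], [0.223, -0.975, -0.007], [-0.001, 0.007, -1.0]]
ft_force: [0.2, 0.4, -1.3]
grip_width: 0.0323
gripper_force: 0.0
```

```bash
cat >> h.py <<'E'
X=np.array([.975,.2227,0]);X/=np.linalg.norm(X);Y=np.array([-X[1],X[0],0]);Z=np.array([0,0,1.])
BLUE=np.array([.5167,.0383,.1027]); HINGE=np.array([.7441,.0779,.115])
def lidtip(th): return HINGE+X*(-(.165*np.cos(th)-.014*np.sin(th))+.011)+Z*(.165*np.sin(th)+.014*np.cos(th))
Rv=np.c_[X,-Y,-Z]
def delta(target,Rt=Rv):
    from scipy.spatial.transform import Rotation as Q
    s=telemetry.observe();R=np.array(s['tool_rot']).reshape(3,3)
    return (R.T@(np.array(target)-s['position'])*1000).round(1), Q.from_matrix(R.T@Rt).as_rotvec(degrees=True).round(2), np.round(s['ft_force'],2), np.round(s['position'],4)
E
python3 -c "
from h import *
t=lidtip(.7);t[2]=.30;print(t,delta(t),telemetry.observe()['grip_width'])"
```

```text
[0.64058599 0.05425634 0.3       ] (array([ 6.080e+02, -4.605e+02,  2.000e-01]), array([0.41, 0.07, 0.  ]), array([ 0.18,  0.45, -1.3 ]), array([ 0.1504, -0.5301,  0.3042])) 0.03231652230260677
```

Emit:
apply_moves([
  [36,-27,0,0,0,0,0],
  [38,-29,0,0,0,0,0],
  [38,-29,0,0,0,0,0],
  [38,-29,0,0,0,0,0],
  [38,-29,0,0,0,0,0],
  [38,-29,0,0,0,0,0],
  [38,-29,0,0,0,0,0],
  [38,-29,0,0,0,0,0],
  [38,-29,0,0,0,0,0],
  [38,-29,0,0,0,0,0],
  [38,-29,0,0,0,0,0],
  [38,-29,0,0,0,0,0],
])

```text
time_s: 1.98
position: [0.5164, -0.0892, 0.2994]
tool_rot: [[0.975, 0.223, -0.002], [0.223, -0.975, 0.001], [-0.002, -0.001, -1.0]]
ft_force: [0.3, -1.5, 0.2]
grip_width: -0.0001
gripper_force: 0.0
```

```bash
python3 -c "
from h import *
t=lidtip(.7);t[2]=.28;print(delta(t))
im=grab('wrist');cv2.imwrite('pics/w1.png',im['frame'][...,::-1])"
```

```text
(array([ 153. , -112.2,   19.3]), array([-0.07,  0.1 , -0.  ]), array([ 0.25, -1.55,  0.18]), array([ 0.5164, -0.0892,  0.2994]))
```

Emit:
apply_moves([
  [38,-28,0,0,0,0,0],
  [38,-28,0,0,0,0,0],
  [38,-28,0,0,0,0,0],
  [38,-28,0,0,0,0,0],
  [1,0,19,0,0,0,0],
  [0,0,0,0,0,0,0],
])

```text
time_s: 2.78
position: [0.6395, 0.0529, 0.2789]
tool_rot: [[0.975, 0.223, -0.006], [0.223, -0.975, 0.0], [-0.005, -0.002, -1.0]]
ft_force: [0.3, -0.6, -0.0]
grip_width: 0.0001
gripper_force: 0.0
```

```bash
python3 -c "
from h import *
im=grab('scene');cv2.imwrite('pics/s1.png',im['frame'][90:360,150:450,::-1].repeat(2,0).repeat(2,1))
for th in (.7,.6,.5,.4,.3,.2,.1,0):print(th,delta(lidtip(th)))"
```

```text
0.7 (array([ 1.4, -1.5, 48.5]), array([-0.05,  0.15, -0.01]), array([0.21, 0.29, 0.59]), array([0.6397, 0.0524, 0.2806]))
0.6 (array([-9.7, -1.5, 60.9]), array([-0.05,  0.15, -0.01]), array([0.21, 0.29, 0.59]), array([0.6397, 0.0524, 0.2806]))
0.5 (array([-19.5,  -1.5,  74.2]), array([-0.05,  0.15, -0.01]), array([0.21, 0.29, 0.59]), array([0.6397, 0.0524, 0.2806]))
0.4 (array([-27.9,  -1.5,  88.5]), array([-0.05,  0.15, -0.01]), array([0.21, 0.29, 0.59]), array([0.6397, 0.0524, 0.2806]))
0.3 (array([-34.8,  -1.5, 103.5]), array([-0.05,  0.15, -0.01]), array([0.21, 0.29, 0.59]), array([0.6397, 0.0524, 0.2806]))
0.2 (array([-40.2,  -1.5, 119.2]), array([-0.05,  0.15, -0.01]), array([0.21, 0.29, 0.59]), array([0.6397, 0.0524, 0.2806]))
0.1 (array([-44. ,  -1.4, 135.3]), array([-0.05,  0.15, -0.01]), array([0.21, 0.29, 0.59]), array([0.6397, 0.0524, 0.2806]))
0 (array([-46.2,  -1.4, 151.7]), array([-0.05,  0.15, -0.01]), array([0.21, 0.29, 0.59]), array([0.6397, 0.0524, 0.2806]))
```

View pics/s1.png

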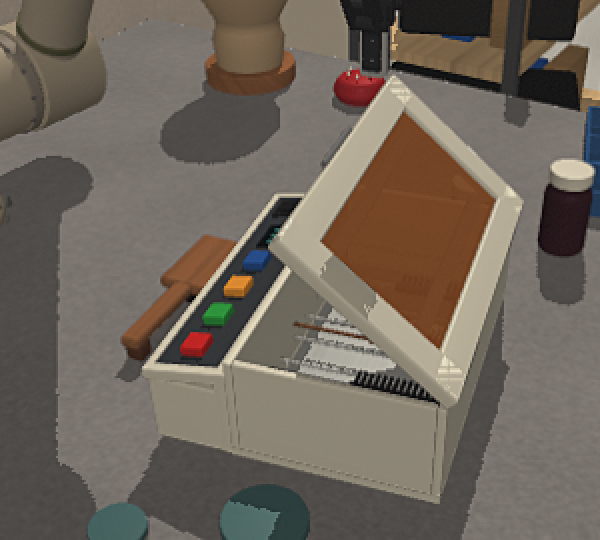

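The picture shows the lid still open and undisturbed. The fingertips are at about (370,60) in the crop, above the front frame. I'll push the lid down along its arc.

Emit:
apply_moves([
  [0,0,22,0,0,0,0],
  [0,0,18,0,0,0,0],
  [0,0,9,0,0,0,0],
  [-9,0,12,0,0,0,0],
  [-10,0,13,0,0,0,0],
  [-8,0,14,0,0,0,0],
  [-7,0,15,0,0,0,0],
  [-5,0,15,0,0,0,0],
  [-4,0,15,0,0,0,0],
])

```text
time_s: 3.95
position: [0.5984, 0.0425, 0.1495]
tool_rot: [[0.975, 0.222, 0.002], [0.222, -0.975, -0.0], [0.002, 0.001, -1.0]]
ft_force: [-0.2, 0.4, 0.6]
grip_width: 0.0002
gripper_force: 0.4
```

```bash
python3 -c "
from h import *
print(delta(lidtip(0)))"
```

```text
(array([-4.1, -2.1, 20.5]), array([ 0.04, -0.1 , -0.04]), array([-0.19,  0.41,  0.56]), array([0.5984, 0.0425, 0.1495]))
```

Emit:
apply_moves([
  [-3,0,10,0,0,0,0],
  [-1,0,8,0,0,0,0],
  [0,0,4,0,0,0,0],
  [0,0,0,0,0,0,0],
  [0,0,0,0,0,0,0],
])

```text
time_s: 4.58
position: [0.5946, 0.0421, 0.127]
tool_rot: [[0.975, 0.223, 0.001], [0.223, -0.975, -0.0], [0.001, 0.0, -1.0]]
ft_force: [0.2, 0.6, -0.1]
grip_width: -0.0004
gripper_force: 0.0
```

Emit:
apply_moves([
  [0,0,2,0,0,0,0],
  [0,0,2,0,0,0,0],
  [0,0,0,0,0,0,0],
  [0,0,0,0,0,0,0],
])

```text
time_s: 5.08
position: [0.5943, 0.0421, 0.1227]
tool_rot: [[0.975, 0.223, -0.0], [0.223, -0.975, 0.0], [-0.0, -0.0, -1.0]]
ft_force: [0.6, -0.6, 0.5]
grip_width: 0.0003
gripper_force: 0.0
```

```bash
python3 -c "
from h import *
im=grab('scene');cv2.imwrite('pics/s2.png',im['frame'][60:360,150:450,::-1].repeat(2,0).repeat(2,1))
s=telemetry.observe();print(s['ft_force'],s['joint_efforts'],s['position'])
im=grab('wrist');cv2.imwrite('pics/w2.png',im['frame'][...,::-1])"
```

```text
[-0.09882029  0.24194091  0.41776603] [-3.89383626e-03 -5.07221782e+01 -2.17030925e+01  2.98463392e-04
 -4.25324479e-04  2.13721819e-05] [0.59435299 0.04212934 0.12272484]
```

View pics/s2.png

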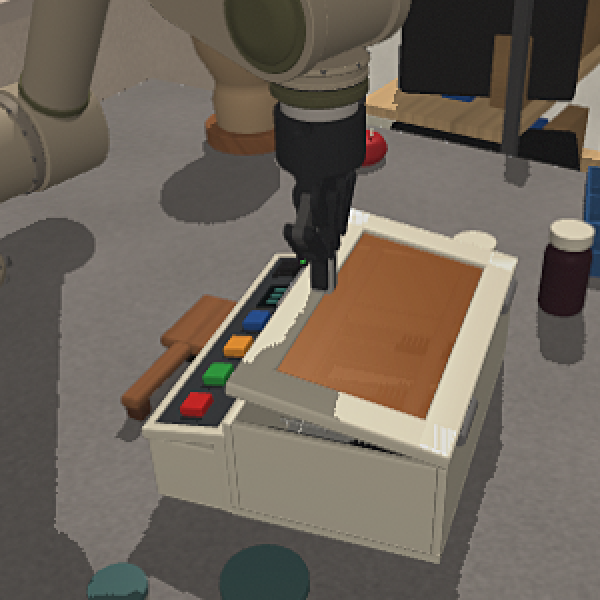

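The lid is nearly shut, but a gap still shows at its right side, around (350,420) in the crop. I'll measure the tilt.

```bash
python3 -c "
from h import *
im=load('scene')
px=[(235,387),(290,360),(340,345),(430,440),(510,262),(495,350),(470,400),(322,287),(335,408)]
for (u,v),w in zip(px,world(im,[(150+u/2,60+v/2) for u,v in px])): print(u,v,w.round(4),'sx,sy rel blue',((w-BLUE)@X).round(3),((w-BLUE)@Y).round(3))
print(project(im,telemetry.observe()['position']))
C=cloud(im).reshape(-1,3);d=C-BLUE;sx=d@X;sy=d@Y
for a in np.arange(.06,.23,.02):
    m=(abs(sx-a)<.006)&(sy>-.14)&(sy<-.06)&(C[:,2]>.08);print(a.round(2),np.median(C[m,2]).round(4),m.sum())
"
```

```text
235 387 [ 0.6111 -0.1171  0.1566] sx,sy rel blue 0.057 -0.173
290 360 [ 0.6245 -0.0586  0.1508] sx,sy rel blue 0.084 -0.119
340 345 [ 0.6451 -0.0118  0.1447] sx,sy rel blue 0.114 -0.077
430 440 [ 0.762  -0.0713  0.1334] sx,sy rel blue 0.215 -0.161
510 262 [0.7102 0.2154 0.1316] sx,sy rel blue 0.228 0.13
495 350 [0.7277 0.1509 0.0678] sx,sy rel blue 0.231 0.063
470 400 [ 0.7655 -0.0036  0.1272] sx,sy rel blue 0.233 -0.096
322 287 [0.601  0.0304 0.1671] sx,sy rel blue 0.08 -0.026
335 408 [ 0.6859 -0.0874  0.1451] sx,sy rel blue 0.137 -0.16
[[311.76848952 219.70047563]]
0.06 0.4022 694
0.08 0.3922 870
0.1 0.4083 627
0.12 0.1445 204
0.14 0.1412 209
0.16 0.138 206
0.18 0.1346 208
0.2 0.1319 194
0.22 0.1328 232
```

View pics/w2.png

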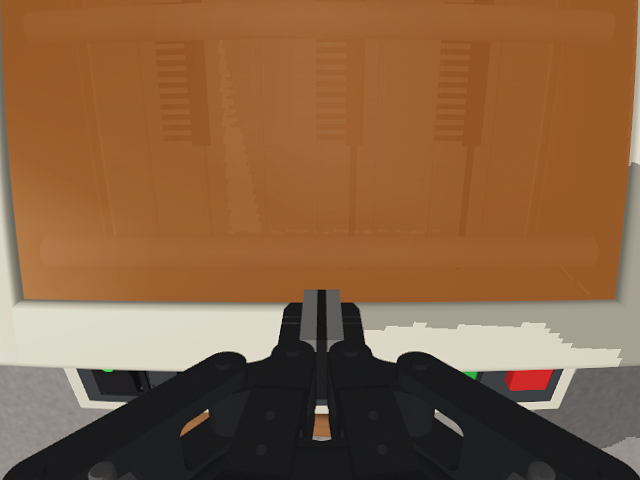

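```bash
python3 -c "
from h import *
im=load('wrist');print(im['mount'].round(4),im['vertical_fov'],im['pos'])
t=im['pos'];R=im['rot']
for k in(0,.0187,.03):print(k,project(im,t-k*R[:,2]))
C=cloud(im);d=C-BLUE
Tt=(C-t)@R
m=(abs(Tt[...,1])<.008)&(abs(Tt[...,0])<.014)&(im['z_map']>0)
print(np.percentile(Tt[m][:,2],[5,50,90,99]), m.sum())
print(Tt[::60,320].round(3))
"
```

```text
[[ 4.000e-04  9.499e-01  3.125e-01  7.960e-02]
 [ 1.000e+00 -6.000e-04  4.000e-04  4.000e-04]
 [ 6.000e-04  3.125e-01 -9.499e-01 -1.761e-01]
 [ 0.000e+00  0.000e+00  0.000e+00  1.000e+00]] 60.48962613067484 [0.59435299 0.04212934 0.12272484]
0 [[320.48568926 273.03453561]]
0.0187 [[320.38541737 291.2419437 ]]
0.03 [[320.31455061 304.12692327]]
[-0.11718315 -0.08084116 -0.03910708 -0.02473129] 9846
[[ 0.114 -0.    -0.009]
 [ 0.092 -0.    -0.011]
 [ 0.07  -0.    -0.015]
 [ 0.048 -0.    -0.02 ]
 [ 0.024 -0.    -0.023]
 [ 0.011 -0.    -0.047]
 [ 0.003  0.    -0.071]
 [-0.174 -0.001  0.091]]
```

The wrist view shows the closed fingertips resting on the lid frame at about (320,292). They end some 25 mm short of the reported TCP. The lid is still about 0.16 rad open, so I'll keep pushing and watch the force.

Emit:
apply_moves([
  [-1,0,8,0,0,0,0],
  [0,0,8,0,0,0,0],
  [0,0,4,0,0,0,0],
  [0,0,0,0,0,0,0],
  [0,0,0,0,0,0,0],
])

```text
time_s: 5.8
position: [0.5935, 0.0419, 0.1028]
tool_rot: [[0.975, 0.223, 0.0], [0.223, -0.975, 0.0], [0.0, 0.0, -1.0]]
ft_force: [0.7, 0.2, 0.3]
grip_width: 0.0001
gripper_force: 0.0
```

Emit:
apply_moves([
  [0,0,3,0,0,0,0],
  [0,0,2,0,0,0,0],
  [0,0,0,0,0,0,0],
  [0,0,0,0,0,0,0],
])

```text
time_s: 6.3
position: [0.5933, 0.0419, 0.0977]
tool_rot: [[0.975, 0.223, -0.0], [0.223, -0.975, 0.0], [-0.0, -0.0, -1.0]]
ft_force: [0.1, 0.4, -0.4]
grip_width: -0.0003
gripper_force: 0.0
```

```bash
cat > lid.py <<'E'
from h import *
s=telemetry.observe();im=grab('wrist');im=load('wrist');C=cloud(im);d=C-BLUE;sx=d@X;sy=d@Y
for a in np.arange(.06,.23,.02):
    m=(abs(sx-a)<.004)&(abs(sy+.012)>.07)&(abs(sy+.012)<.15)&(C[...,2]<.2)&(C[...,2]>.08);print(a.round(2),np.median(C[m,2]).round(4),m.sum())
T=(C-im['pos'])@im['rot'];print(s['ft_force'],s['position'])
print(T[250:330:8,333].round(4))
E
python3 lid.py
```

```text
0.06 0.1309 4896
0.08 0.1262 5206
0.1 0.1259 5381
0.12 0.1257 5439
0.14 0.1254 5548
0.16 0.1252 5574
0.18 0.1249 5532
0.2 nan 0
0.22 nan 0
[ 0.12868228  0.35621185 -0.43893735] [0.59334114 0.04191398 0.09770567]
[[ 0.0226  0.0049 -0.0287]
 [ 0.0191  0.0049 -0.0281]
 [ 0.0157  0.0049 -0.0282]
 [ 0.0123  0.005  -0.028 ]
 [ 0.0081  0.0051 -0.0266]
 [ 0.0104  0.0047 -0.0382]
 [ 0.0105  0.0046 -0.0448]
 [ 0.0105  0.0044 -0.0506]
 [ 0.01    0.0043 -0.0551]
 [ 0.0106  0.0041 -0.0613]]
  return _methods._mean(a, axis=axis, dtype=dtype,
  ret = ret.dtype.type(ret / rcount)
```

Emit:
apply_moves([
  [0,0,2,0,0,0,0],
  [0,0,2,0,0,0,0],
  [0,0,0,0,0,0,0],
  [0,0,0,0,0,0,0],
])

```text
time_s: 6.85
position: [0.5934, 0.0418, 0.0954]
tool_rot: [[0.975, 0.223, 0.002], [0.223, -0.975, -0.0], [0.001, 0.001, -1.0]]
ft_force: [-4.7, -0.7, 12.8]
grip_width: 0.0002
gripper_force: 6.4
```

```bash
python3 lid.py 2>/dev/null
```

```text
0.06 0.1289 4862
0.08 0.1245 5191
0.1 0.1244 5342
0.12 0.1244 5430
0.14 0.1244 5525
0.16 0.1244 5555
0.18 0.1244 5512
0.2 nan 0
0.22 nan 0
[-4.66465079 -0.69182    12.84801473] [0.59344822 0.04184329 0.09538768]
[[ 0.0226  0.0049 -0.0286]
 [ 0.0194  0.0049 -0.029 ]
 [ 0.0163  0.0049 -0.0296]
 [ 0.013   0.0049 -0.0298]
 [ 0.0093  0.005  -0.0291]
 [ 0.0105  0.0047 -0.0384]
 [ 0.0113  0.0045 -0.0462]
 [ 0.0098  0.0044 -0.0494]
 [ 0.0105  0.0043 -0.056 ]
 [ 0.0103  0.0041 -0.0608]]
```

The lid is shut: its top is flat at 0.129 m, with 12.8 N against the stop. So the true fingertip is about 33 mm behind the TCP. I'll lift and back off to see the panel from the wrist.

Emit:
apply_moves([
  [0,0,-30,0,0,0,0],
  [0,0,-30,0,0,0,0],
  [-40,0,0,0,0,0,0],
  [-45,-20,0,0,0,0,0],
  [-45,-20,0,0,0,0,0],
  [0,-20,0,0,0,0,0],
  [0,0,0,0,0,0,0],
  [0,0,0,0,0,0,0],
])

```text
time_s: 7.9
position: [0.4538, 0.071, 0.1537]
tool_rot: [[0.975, 0.223, 0.0], [0.223, -0.975, -0.0], [0.0, 0.0, -1.0]]
ft_force: [-0.4, -0.0, -0.3]
grip_width: 0.0004
gripper_force: 0.0
```

```bash
python3 - <<'E'
from h import *
grab('wrist'); im=load('wrist'); cv2.imwrite('pics/w3.png',im['frame'][...,::-1])
C=cloud(im); hsv=cv2.cvtColor(im['frame'],cv2.COLOR_RGB2HSV)
for n,lo,hi in(('blue',100,125),('amber',12,22),('green',50,75),('red',0,6)):
    m=(hsv[...,0]>=lo)&(hsv[...,0]<=hi)&(hsv[...,1]>150)&(hsv[...,2]>90)
    l,lab,st,ce=cv2.connectedComponentsWithStats(m.astype(np.uint8))
    for i in range(1,l):
        if st[i,4]>60: w=np.median(C[lab==i],0); print(n,st[i,4],ce[i].round(1),w.round(4),((w-BLUE)@X).round(4),((w-BLUE)@Y).round(4))
E
```

```text
blue 1802 [404.3 142.8] [0.5172 0.0387 0.1026] 0.0006 0.0002
amber 1860 [485.2 143.8] [ 0.5272 -0.0055  0.1025] 0.0005 -0.045
amber 376 [298.7 224.7] [0.4345 0.0844 0.0278] -0.0698 0.0632
amber 116 [397.5 255.7] [0.4265 0.0032 0.0285] -0.0957 -0.0141
amber 117 [462.6 263.3] [ 0.4328 -0.051   0.029 ] -0.1017 -0.0684
green 143 [201.9 127.7] [0.5011 0.1468 0.1068] 0.0089 0.1093
green 1803 [562.8 145.3] [ 0.537  -0.0493  0.1024] 0.0003 -0.09
red 976 [626.6 148.1] [ 0.545  -0.0878  0.1017] -0.0005 -0.1293
```

View pics/w3.png

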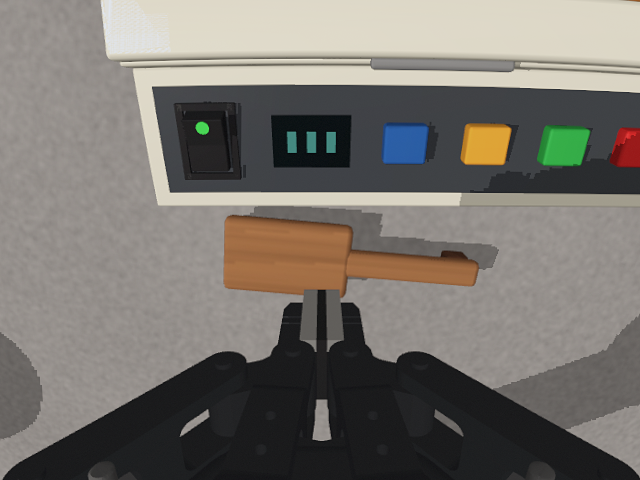

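The panel is clear in this view: rocker dot at (202,128), blue (404,143), amber (485,144), green (563,145). The positions agree with the top camera to 1 mm, and the lid is shut.

```bash
python3 -c "
from h import *
P=np.array([.5011,.1468,0])+.003*X
print(delta(P+Z*.1535),delta(P+Z*.0915))"
```

```text
(array([ 66. , -63.5,   0.1]), array([ 0.01, -0.  , -0.02]), array([ 0.36,  0.15, -0.1 ]), array([0.4538, 0.0709, 0.1536])) (array([ 66. , -63.5,  62.1]), array([ 0.01, -0.  , -0.02]), array([ 0.36,  0.15, -0.1 ]), array([0.4538, 0.0709, 0.1536]))
```

Emit:
apply_moves([
  [33,-32,0,0,0,0,0],
  [33,-32,0,0,0,0,0],
  [0,0,30,0,0,0,0],
  [0,0,32,0,0,0,0],
  [0,0,8,0,0,0,0],
  [0,0,4,0,0,0,0],
  [0,0,4,0,0,0,0],
  [0,0,0,0,0,0,0],
  [0,0,0,0,0,0,0],
])

```text
time_s: 9.07
position: [0.5036, 0.1485, 0.0762]
tool_rot: [[0.975, 0.223, 0.001], [0.223, -0.975, 0.0], [0.001, 0.0, -1.0]]
ft_force: [0.4, -0.0, -0.8]
grip_width: -0.0001
gripper_force: 0.0
```

Emit:
apply_moves([
  [0,0,3,0,0,0,0],
  [0,0,3,0,0,0,0],
  [0,0,2,0,0,0,0],
  [0,0,0,0,0,0,0],
  [0,0,0,0,0,0,0],
])

```text
time_s: 9.7
position: [0.5042, 0.1486, 0.0688]
tool_rot: [[0.975, 0.223, 0.003], [0.223, -0.975, 0.0], [0.003, 0.0, -1.0]]
ft_force: [0.1, 0.1, 12.3]
grip_width: -0.0001
gripper_force: 5.8
```

Emit:
apply_moves([
  [0,0,1,0,0,0,0],
  [0,0,0,0,0,0,0],
  [0,0,0,0,0,0,0],
  [0,0,-25,0,0,0,0],
  [0,0,-40,0,0,0,0],
  [-33,32,0,0,0,0,0],
  [-33,32,-20,0,0,0,0],
  [0,0,0,0,0,0,0],
  [0,0,0,0,0,0,0],
])

```text
time_s: 10.82
position: [0.4532, 0.0717, 0.1513]
tool_rot: [[0.975, 0.222, -0.001], [0.222, -0.975, 0.0], [-0.001, -0.0, -1.0]]
ft_force: [0.1, 0.1, -0.4]
grip_width: -0.0001
gripper_force: 0.0
```

```bash
python3 - <<'E'
from h import *
grab('wrist'); im=load('wrist'); cv2.imwrite('pics/w4.png',cv2.resize(im['frame'][60:230,120:640,::-1],None,fx=1.5,fy=1.5))
C=cloud(im); hsv=cv2.cvtColor(im['frame'],cv2.COLOR_RGB2HSV)
m=(hsv[...,0]>=50)&(hsv[...,0]<=75)&(hsv[...,1]>150)&(hsv[...,2]>90); m[:,300:]=0
w=np.median(C[m],0);print(w)
for a in np.arange(-.016,.02,.004):
    p=project(im,w+X*(a-.01))[0].round().astype(int);print(a.round(3),C[p[1],p[0]].round(4))
# amber: tilted tool (normal of panel)
t=.17; zt=np.sin(t)*X-np.cos(t)*Z; xt=np.cos(t)*X+np.sin(t)*Z; R=np.c_[xt,-Y,zt]
for n,A in(('amber',[.5273,-.0056,.1024]),('green',[.5369,-.0500,.1024])):
  for h in(.03,.004): print(n,h,np.array(A)+(.0335-h)*zt,delta(np.array(A)+(.0335-h)*zt,R))
E
```

```text
[0.50285203 0.14720181 0.10304359]
-0.016 [0.4777 0.1417 0.1029]
-0.012 [0.4814 0.1425 0.1023]
-0.008 [0.4851 0.1436 0.102 ]
-0.004 [0.4886 0.1445 0.1006]
0.0 [0.4927 0.1458 0.1002]
0.004 [0.4968 0.1459 0.102 ]
0.008 [0.501  0.1467 0.1031]
0.012 [0.5044 0.1481 0.1022]
0.016 [0.508  0.1502 0.0963]
amber 0.03 [ 0.52787727 -0.00546815  0.09895045] (array([55.5, 92.1, 52.1]), array([-0.03,  9.8 ,  0.01]), array([-0.19, -0.7 , -1.13]), array([0.4533, 0.072 , 0.1511]))
amber 0.004 [ 0.53216557 -0.00448865  0.07332525] (array([59.9, 92.2, 77.7]), array([-0.03,  9.8 ,  0.01]), array([-0.19, -0.7 , -1.13]), array([0.4533, 0.072 , 0.1511]))
green 0.03 [ 0.53747727 -0.04986815  0.09895045] (array([ 55. , 137.6,  52.1]), array([-0.03,  9.8 ,  0.01]), array([-0.19, -0.7 , -1.13]), array([0.4533, 0.072 , 0.1511]))
green 0.004 [ 0.54176557 -0.04888865  0.07332525] (array([ 59.4, 137.6,  77.7]), array([-0.03,  9.8 ,  0.01]), array([-0.19, -0.7 , -1.13]), array([0.4533, 0.072 , 0.1511]))
```

View pics/w4.png

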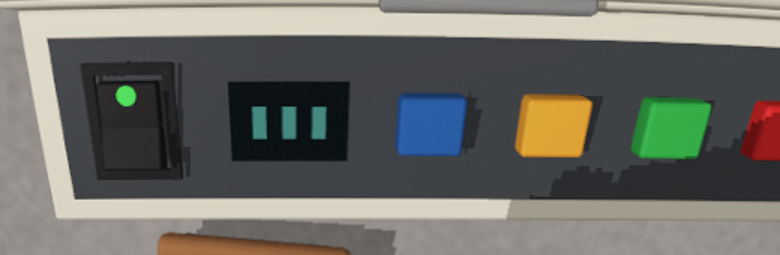

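The rocker is now over: its green-dotted end has sunk 4 mm, from 0.107 to 0.103 m, and the front end is raised. Next I'll go above the amber key and tilt the tool to the panel normal.

Emit:
apply_moves([
  [25,46,0,0,0,0,0],
  [25,46,0,0,0,0,0],
  [0,0,0,0,9.8,0,0],
  [0,0,0,0,0,0,0],
  [0,0,0,0,0,0,0],
])

```text
time_s: 11.5
position: [0.5228, -0.0065, 0.1517]
tool_rot: [[0.961, 0.224, 0.165], [0.22, -0.975, 0.038], [0.169, -0.0, -0.986]]
ft_force: [0.6, 0.2, -0.6]
grip_width: 0.0001
gripper_force: 0.0
```

```bash
cat > k.py <<'E'
from h import *
t=.17; zt=np.sin(t)*X-np.cos(t)*Z; xt=np.cos(t)*X+np.sin(t)*Z; R=np.c_[xt,-Y,zt]
for n,A in(('amber',[.5273,-.0056,.1024]),('green',[.5369,-.0500,.1024])):
  print(n,delta(np.array(A)+(.0335-.004)*zt,R))
E
python3 k.py
```

```text
amber (array([-3.8,  0.1, 78.8]), array([-0.02,  0.01,  0.05]), array([ 0.56,  0.18, -0.63]), array([ 0.5228, -0.0065,  0.1517]))
green (array([-4.4, 45.5, 78.7]), array([-0.02,  0.01,  0.05]), array([ 0.56,  0.18, -0.63]), array([ 0.5228, -0.0065,  0.1517]))
```

Emit:
apply_moves([
  [-4,0,35,0,0,0,0],
  [0,0,30,0,0,0,0],
  [0,0,10,0,0,0,0],
  [0,0,3,0,0,0,0],
  [0,0,3,0,0,0,0],
  [0,0,2,0,0,0,0],
  [0,0,2,0,0,0,0],
  [0,0,0,0,0,0,0],
  [0,0,0,0,0,0,0],
])

```text
time_s: 12.62
position: [0.5331, -0.0048, 0.0677]
tool_rot: [[0.961, 0.222, 0.167], [0.219, -0.975, 0.038], [0.171, 0.0, -0.985]]
ft_force: [1.0, -0.3, 3.7]
grip_width: -0.0003
gripper_force: 1.3
```

Emit:
apply_moves([
  [0,0,1.5,0,0,0,0],
  [0,0,1.5,0,0,0,0],
  [0,0,0,0,0,0,0],
  [0,0,0,0,0,0,0],
])

```text
time_s: 13.12
position: [0.5335, -0.0048, 0.0657]
tool_rot: [[0.96, 0.223, 0.168], [0.22, -0.975, 0.037], [0.172, 0.001, -0.985]]
ft_force: [-5.2, 0.7, 17.6]
grip_width: -0.0001
gripper_force: 9.1
```

The amber key is on its hard stop. I'll retract and move over the green key.

Emit:
apply_moves([
  [0,0,-20,0,0,0,0],
  [0,0,-20,0,0,0,0],
  [0,0,0,0,0,0,0],
  [0,23,0,0,0,0,0],
  [0,22.5,0,0,0,0,0],
  [0,0,0,0,0,0,0],
  [0,0,0,0,0,0,0],
])

```text
time_s: 14.0
position: [0.5361, -0.05, 0.1029]
tool_rot: [[0.961, 0.223, 0.164], [0.219, -0.975, 0.039], [0.169, -0.001, -0.986]]
ft_force: [0.6, 0.2, -0.2]
grip_width: 0.0004
gripper_force: 0.0
```

```bash
python3 k.py
```

```text
amber (array([  1.1, -45.2,  30.3]), array([-0.06,  0.02, -0.02]), array([ 0.61,  0.17, -0.17]), array([ 0.5361, -0.05  ,  0.1029]))
green (array([ 0.6,  0.2, 30.1]), array([-0.06,  0.02, -0.02]), array([ 0.61,  0.17, -0.17]), array([ 0.5361, -0.05  ,  0.1029]))
```

Emit:
apply_moves([
  [0,0,28,0,0,0,0],
  [0,0,3,0,0,0,0],
  [0,0,3,0,0,0,0],
  [0,0,3,0,0,0,0],
  [0,0,2,0,0,0,0],
  [0,0,1,0,0,0,0],
  [0,0,0,0,0,0,0],
  [0,0,0,0,0,0,0],
])

```text
time_s: 15.0
position: [0.5435, -0.0489, 0.0658]
tool_rot: [[0.96, 0.223, 0.167], [0.22, -0.975, 0.038], [0.172, 0.001, -0.985]]
ft_force: [-5.8, 1.3, 13.9]
grip_width: 0.0003
gripper_force: 7.3
```

The green key is on its hard stop at 14 N. I'll retract and check.

Emit:
apply_moves([
  [0,0,-20,0,0,0,0],
  [0,0,-40,0,0,0,0],
  [-40,0,-20,0,0,0,0],
  [-50,0,0,0,0,0,0],
  [0,0,0,0,0,0,0],
  [0,0,0,0,0,0,0],
  [0,0,0,0,0,0,0],
])

```text
time_s: 15.88
position: [0.4445, -0.0719, 0.128]
tool_rot: [[0.96, 0.223, 0.167], [0.22, -0.975, 0.038], [0.171, 0.001, -0.985]]
ft_force: [0.3, -0.4, -0.2]
grip_width: -0.0001
gripper_force: 0.0
```

```bash
python3 - <<'E'
from h import *
s=telemetry.observe();print(s['position'],s['qvel'])
grab('wrist'); im=load('wrist'); cv2.imwrite('pics/w5.png',im['frame'][...,::-1])
C=cloud(im); hsv=cv2.cvtColor(im['frame'],cv2.COLOR_RGB2HSV)
for n,lo,hi in(('blue',100,125),('amber',12,22),('green',50,75),('red',0,6)):
    m=(hsv[...,0]>=lo)&(hsv[...,0]<=hi)&(hsv[...,1]>150)&(hsv[...,2]>90)
    l,lab,st,ce=cv2.connectedComponentsWithStats(m.astype(np.uint8))
    for i in range(1,l):
        if st[i,4]>60: print(n,st[i,4],ce[i].round(1),np.median(C[lab==i],0).round(4))
a=load('top')
im=grab('top')
px=[(208,231),(440,215),(468,263),(310,347),(360,340)]
for p,w,v in zip(px,world(im,px),world(a,px)): print(p,w.round(4),v.round(4))
E
```

```text
[ 0.44454595 -0.07190874  0.128018  ] [ 0.20070809  0.09833706  0.26130867  0.01646418  0.02282034 -0.1517302 ]
blue 1957 [143.3  79.1] [0.516  0.0368 0.1027]
amber 2196 [233.2  77.7] [ 0.5261 -0.0083  0.1026]
amber 214 [ 86.9 199.8] [0.4338 0.0971 0.0288]
amber 87 [159.7 225.5] [0.4259 0.0417 0.03  ]
amber 85 [203.7 238.2] [0.4256 0.01   0.0289]
amber 72 [274.3 245. ] [ 0.4319 -0.0413  0.0283]
amber 81 [302.1 263.2] [ 0.4243 -0.0634  0.0305]
amber 82 [155.5 275.8] [0.3905 0.038  0.0306]
amber 100 [109.7 282.6] [0.3782 0.0709 0.0309]
green 2100 [323.  77.] [ 0.5363 -0.0522  0.1027]
red 2154 [413.1  77.9] [ 0.5462 -0.0962  0.1026]
(208, 231) [0.6398 0.2787 0.1049] [0.6399 0.279  0.1037]
(440, 215) [ 0.6746 -0.1833  0.0351] [ 0.6746 -0.1832  0.0352]
(468, 263) [ 0.5747 -0.2432  0.0246] [ 0.5747 -0.2431  0.0252]
(310, 347) [0.4058 0.0877 0.0329] [0.4057 0.0877 0.0322]
(360, 340) [ 0.4192 -0.0147  0.032 ] [ 0.4192 -0.0148  0.0318]
```

View pics/w5.png

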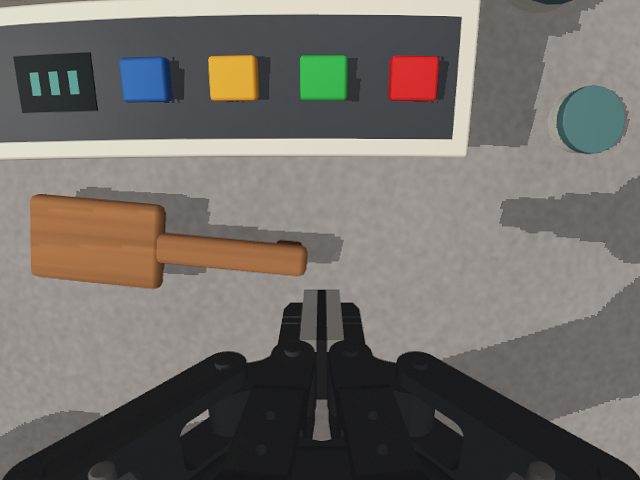

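All four keys are back up, at (145,79), (233,78), (323,77) and (413,78). The brush, tin and bottle are unmoved, and the gripper is clear of everything. Handing in.

```bash
python3 -c "
from h import *
print(env.close_job())"
```

```text
the job is handed in; nothing more can be done
None
```

The job is handed in (the hand-in gave no verdict): the lid was shut, the rocker put on, amber then green pressed to their stops and back up, and the bottle, tin and brush measured unmoved.

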